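# Load the microscope's slide-out sample post

### The job

Press down the finned spring button on the tube and pull the carriage out from under the microscope until the button pops up in the last hole, the one farthest from the microscope. Set the plain sample ring over the post and down flat on its platform, then the clamp cap over the post on top of the ring. Then press the button again and push the carriage back in until the button pops up in the second hole counted from the microscope, which brings the post under the lens; leave the other things on the bench where they are and do not bump the microscope head.

Things in the scene. Friction and masses are not known exactly. Their poses are not given: they have to be found in the camera images.
- station: Fixed square tube on two feet. Origin on the table below the post's loading place; y along the tube towards the microscope, x across it away from the robot, z up. Tube 30 mm wide, 20 to 50 mm high, y -320 to -30 mm; slotted top, four holes 16 mm long centred at y -45, -85, -180, -275 mm. White microscope foot joined on: 18 mm thick, x -210 to 90, y 115 to 295 mm.
- head: Fixed microscope head. Origin at the centre of the underside of its white ring light, on the lens axis, 190 mm above the table at station y = 190 mm. The ring light is a disc of 65 mm radius, 35 mm tall, with the lens tube above; an arm runs towards the robot to a 38 mm column at station x = -160, y = 230 mm.
- carriage (a joint): Inner tube sliding in the tube; post at its microscope end, button 275 mm behind. Value in m: how far it is pulled out (towards -y of the station). Button pops up at 0 (first hole, start), 0.040 (second, post under lens), 0.135 (third), 0.230 (last, loading), each with 2 mm play either way. Stops at -0.002 and 0.246. About 1.5 N of friction with the button down.
- button (a joint): Spring button. Value in m: how far it is pressed: 0 popped up in a hole, 0.007 fully down, over 0.004 to slide. Let go between two holes it stays at about 0.004 under the wall and pops up by itself when slid to a hole. Takes 2 N to start, 5 N fully down.
- fin (a point): Centre of the button's black upright fin: 12 mm thick along the tube (station y), 24 mm across, 30 mm tall. Popped up, this point is 75 mm and the fin 60 to 90 mm above the table; 7 mm lower when pressed. Moves with the carriage. Axes as the station's.
- post_foot (a point): Foot of the upright post, at the centre of the top of its round platform (40 mm diameter), 65 mm above the table. The post is 8 mm in diameter and 34 mm tall with a tapered tip. Moves with the carriage; at the loading hole it stands on the station's origin axis. Axes as the station's.
- sample_ring: Plain flat aluminium ring lying on the table, 50 mm outside diameter, 13 mm bore, 15 mm thick, 60 to 130 g. Origin at the centre of its underside, z up.
- clamp_cap: Aluminium cap standing mouth down: sleeve 28 mm diameter and 30 mm tall, with ribs, and a flange of 40 mm diameter and 6 mm thick round its foot; a blind bore of 13 mm, 24 mm deep, opens below. 50 to 100 g. Origin at the centre of its underside, z up.
- lens_barrel: Bystander: black stepped lens barrel, 38 mm diameter, 52 mm tall, standing. Origin under its centre.
- jar: Bystander: small glass jar with white lid, 40 mm diameter, 45 mm tall. Origin under its centre.
- camera_cube: Bystander: aluminium camera cube, 42 mm, with a 36 mm round lens mount on top, 56 mm tall in all. Origin under its centre.
- dish: Bystander: flat glass dish, 80 mm diameter, 16 mm tall. Origin under its centre.
- screwdriver: Bystander: grey screwdriver 150 mm long, lying along its x axis. Origin below its middle.
Mind the look-alikes: they are no part of the job. Leave any pink or turquoise look-alike of the clamp_cap alone. Leave any blue look-alike of the sample_ring alone.

How it is judged:
By the outcome, as a careful person would: the job done as asked, in the order asked, and still so for the second after the job is handed in, with the robot touching nothing.
It also fails if it takes over 72 s, if anything falls off the work surface, if the arm or the gripper's body presses on something with over 40 N, if the wrist force passes 120 N, or if a joint passes its speed limit or range.

### The arm

A 6-joint arm with a two-finger parallel gripper is mounted at the origin on the work surface. World frame = base frame: x ahead of the robot, y to its left, z up, the work surface at z = 0. Lengths are in m, angles in rad, forces in N, time in s.
With the tool pointing down it reaches from about 0.35 to 0.975 m from the base axis. Payload 7.1 kg.
Tool frame: the origin (TCP) lies between the finger pads; the fingertips stand 17 mm ahead of it and the grasp point (between the pads) lies 2 mm behind it; z points along the fingers, y is the direction in which the jaws open and shut (so a half turn about z gives the same grasp; the last joint's range is limited). The gripper opens to 88 mm and grips with 3 to 60 N. Pads are 20 mm wide; open, the fingers measure 115 mm over their backs; the gripper's body (75 mm by 178 mm) begins 61 mm behind the grasp point.
Start: joints at [-0.019, 0.423, 1.63, -0, 1.089, -0.019], TCP at [0.625, 0, 0.24] pointing down, gripper open.
Joint ranges: [-3, 3], [-0.9, 2.11], [0.09, 2.58], [-1.31, 4.45], [0.11, 2.69], [-2.54, 2.54]. Speed limits (rad/s): [2.39, 2.39, 3.01, 3.14, 3.14, 3.14].

### API

Orientations are given as a unit quaternion [x, y, z, w].
In Python, from rig import ctrl, viewer gives the robot as it stands.
- The arm moves only by the tool move_arm, never from a script. Its arguments are lists of equal length, an entry for each row: "jaw": the opening, from 0 (shut) to 1 (fully open); "delta_pos": the shift along the tool's x, y, z as a fraction of full scale, a list of three; "dr": the turn, a rotation vector about the tool's x, y, z as a fraction of full scale, a list of three. In form: {"jaw": [jaw, ...], "delta_pos": [[x, y, z], ...], "dr": [[rx, ry, rz], ...]}. A call has 1 to 20 rows; each row is the pose to reach, as a shift and turn from the pose measured when the call began, along the tool's axes at that moment, turning the shorter way round; what a row does not reach only later rows make up. Full scale, the value 1, is 0.1 m for a shift and 360 degrees for a turn. A row lasts 1/12 s, in which the tool goes at most 41.7 mm and 7.16 degrees, less where a joint would pass 70% of its speed; a pose out of reach is approached as far as the arm can. A call with a number of a shift or a turn outside -1 to 1 is refused whole. A call with a gripper value outside its range is refused whole. The fingers move at their own pace and stop on an object; the grip force is fixed at half the most. Time passes only in rows, so rows that repeat a pose let the fingers close. It gives the time, the measured TCP pose, the force and the opening at its end, in the units of the state.
- ctrl.sense(): the state, without advancing time (a new reading comes with each control period).
- viewer.get_image(name): name is "scene" or "side" or "wrist"; returns the picture (400x640x3 uint8, red, green, blue); there is no depth.
- viewer.get_calibration(name): a dict with "fx", "fy", "cx", "cy" (pixels), "rvec" (rotation vector, rad) and "tvec" (3), from world to camera coordinates, as OpenCV has them; the wrist camera has in their place "hand_eye" (4x4, takes a point from camera to tool coordinates, whose origin is the TCP and whose axes are the flange's). Camera axes: x right, y down, z forward; pixel columns grow to the right and rows downward; lengths in m; the calibration is good to about 2 mm. A picture is of the moment at which its call begins: read the wrist's pose just before it. get_calibration takes no time and is no camera call.
- ctrl.hand_in(): hands the job in, once; it reports no verdict.
The state is a dict: "time": time; "joint_positions": joint angles; "joint_vel": joint speeds; "joint_torque": joint torques, N m; "tcp_pos": TCP position; "eef_rot": TCP orientation; "force": force on the tool from outside, world axes, zero at the start; "wrist_torque": the same for the moment, N m; "finger_gap": opening from 0.0 (shut) to 1.0 (fully open).
Only numpy, scipy, OpenCV 4.12 (cv2) and the standard library are available. Lean on these libraries where they do the work, as an engineer would, in place of code of your own. Each camera call takes 0.05 s, during which the arm holds its last target. There are 200 camera calls.

## Working session

There is one attempt and no reset: what is moved stays moved. The work goes in short steps, Python scripts to look and compute and a tool call to move; the robot and the scene stay as the last step left them, time stands still between calls to the robot, and variables do not carry over. Pictures are saved under pics/ and viewed, about 8 in all and at most 12, crops included, and the job is handed in when it is done.

Besides the shell and the picture viewer there is one more tool, called by a JSON object that holds its "op" and its "data", one argument or row to a line. move_arm: Moves the arm, as the interface text tells. Shift numbers are shares of 0.1 m and turn numbers shares of 360 degrees, none past 1 either way. Its arguments: {"type":"object","properties":{"jaw":{"type":"array"},"delta_pos":{"type":"array"},"dr":{"type":"array"}},"required":["jaw","delta_pos","dr"]}

```bash
mkdir -p pics; ls; cat > h.py <<'E'
import numpy as np, cv2
from scipy.spatial.transform import Rotation as R
from rig import ctrl, viewer
def cam(name):
    """K, Rcw, t (world->camera)"""
    c=viewer.get_calibration(name)
    K=np.array([[c['fx'],0,c['cx']],[0,c['fy'],c['cy']],[0,0,1.]])
    if 'rvec' in c: return K,cv2.Rodrigues(np.array(c['rvec'],float))[0],np.array(c['tvec'],float).ravel()
    s=ctrl.sense(); T=np.eye(4); T[:3,:3]=R.from_quat(s['eef_rot']).as_matrix(); T[:3,3]=s['tcp_pos']
    M=np.linalg.inv(T@np.array(c['hand_eye'])); return K,M[:3,:3],M[:3,3]
def ray(C,u,v,z):
    K,r,t=C; d=r.T@np.linalg.solve(K,[u,v,1.]); o=-r.T@t
    return o+d*(z-o[2])/d[2]
def proj(C,P):
    K,r,t=C; p=(np.atleast_2d(P)@r.T+t)@K.T; return p[:,:2]/p[:,2:]
def shot(name,fn):
    C=cam(name); im=viewer.get_image(name); cv2.imwrite('pics/'+fn,im[:,:,::-1]); return C,im
E
python3 - <<'E'
from h import *
a=shot('scene','s0.png')[1];b=shot('side','d0.png')[1];c=shot('wrist','w0.png')[1]
s=ctrl.sense();print({k:np.round(v,3) for k,v in s.items()})
for n in('scene','side'):
  K,r,t=cam(n);print(n,-r.T@t,K[0,0])
print(viewer.get_calibration('wrist'))
E
```

```text
pics
{'time': np.float64(0.15), 'joint_positions': array([-0.019,  0.424,  1.63 ,  0.   ,  1.089, -0.019]), 'joint_vel': array([-0.001, -0.004, -0.002, -0.   , -0.002, -0.   ]), 'joint_torque': array([ 1.0000e-03, -5.4498e+01, -2.7392e+01,  6.5000e-02,  2.0000e-02,
       -0.0000e+00]), 'tcp_pos': array([0.625, 0.   , 0.239]), 'eef_rot': array([ 0.707,  0.707, -0.   , -0.   ]), 'force': array([ 0.283,  0.277, -0.635]), 'wrist_torque': array([-0.008,  0.057,  0.048]), 'finger_gap': np.float64(0.997)}
scene [0.9182724  0.48271227 1.0601598 ] 499.4377744096013
side [ 0.20208299 -0.43387775  0.79382463] 443.39579526446664
{'fx': 319.7244940673331, 'fy': 319.7244940673331, 'cx': 318.80854321233863, 'cy': 200.89329431300243, 'hand_eye': array([[-9.31257632e-04, -9.63743862e-01, -2.66827473e-01,
         7.32215333e-02],
       [ 9.99999453e-01, -1.02445928e-03,  2.10095400e-04,
         1.80192563e-03],
       [-4.75832034e-04, -2.66827132e-01,  9.63744289e-01,
        -1.45167096e-01],
       [ 0.00000000e+00,  0.00000000e+00,  0.00000000e+00,
         1.00000000e+00]])}
```

View pics/s0.png

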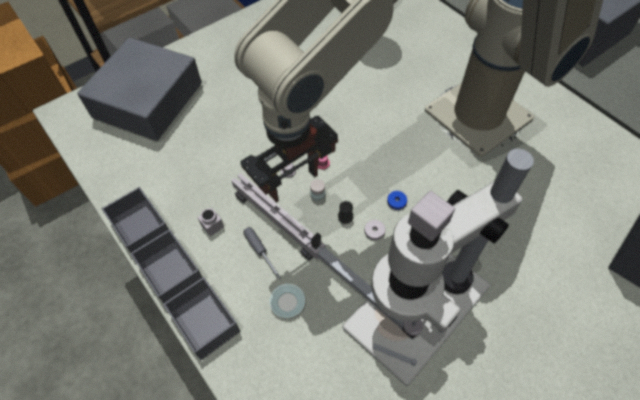

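View pics/d0.png

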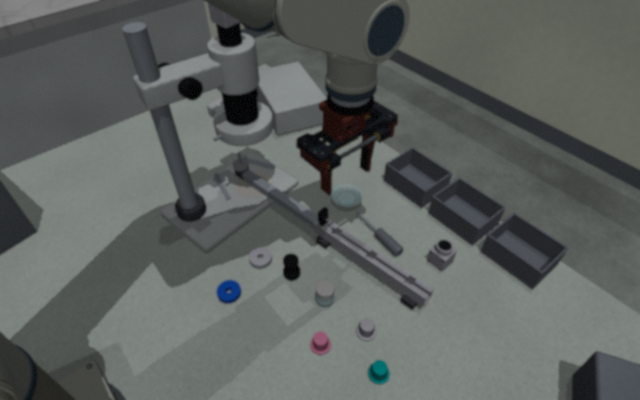

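The scene and side views show these look-alikes, with side-view pixels:
- **Ring:** plain grey at (260,257), blue look-alike at (228,291). I choose grey.
- **Cap:** grey at (366,328), pink at (320,343), turquoise at (379,371), and the jar at (325,293). I choose grey.
- **Fin:** black, at about (323,216).

Next is one close crop to check and measure.

```bash
python3 - <<'E'
from h import *
C=cam('side');D=cam('scene')
for n,u,v,z in[('ring',260,257,.008),('blue',228,291,.008),('cap',366,328,.02),('pink',320,343,.02),('turq',379,371,.02),('jar',325,293,.022),('barrel',291,266,.026),('fin',323,216,.075),('tubeend',430,295,.05),('post',240,170,.07),('cube',441,255,.03),('dish',346,196,.01),('sd',390,240,.01)]:
  print(n,ray(C,u,v,z).round(3))
for n,u,v,z in[('ring',375,230,.008),('barrel',346,212,.026),('fin',316,240,.075),('tubeend',236,182,.05),('post',413,325,.07)]: print('sc',n,ray(D,u,v,z).round(3))
a=cv2.imread('pics/d0.png')[140:390,200:470];b=cv2.imread('pics/s0.png')[140:380,200:500]
o=np.zeros((600,800,3),np.uint8)
x=cv2.resize(a,None,fx=2.4,fy=2.4,interpolation=3);o[:]=0
cv2.imwrite('pics/d0c.png',x)
x=cv2.resize(b,None,fx=2.5,fy=2.5,interpolation=3);cv2.imwrite('pics/s0c.png',x)
E
```

```text
ring [0.473 0.102 0.008]
blue [0.373 0.073 0.008]
cap [ 0.528 -0.173  0.02 ]
pink [ 0.442 -0.14   0.02 ]
turq [ 0.488 -0.247  0.02 ]
jar [ 0.517 -0.066  0.022]
barrel [0.503 0.028 0.026]
fin [0.618 0.059 0.075]
tubeend [ 0.658 -0.213  0.05 ]
post [0.563 0.308 0.07 ]
cube [ 0.764 -0.157  0.03 ]
dish [0.742 0.118 0.01 ]
sd [ 0.724 -0.049  0.01 ]
sc ring [0.472 0.102 0.008]
sc barrel [0.502 0.028 0.026]
sc fin [0.62  0.064 0.075]
sc tubeend [ 0.668 -0.195  0.05 ]
sc post [0.583 0.337 0.07 ]
```

View pics/d0c.png

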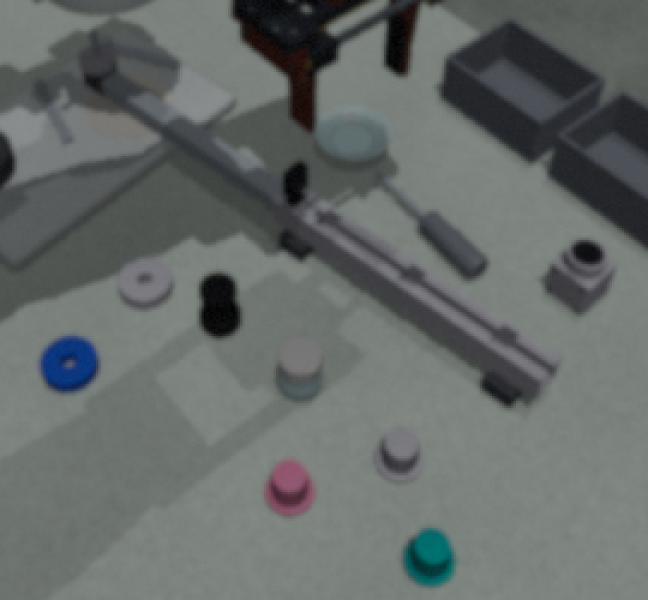

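View pics/w0.png

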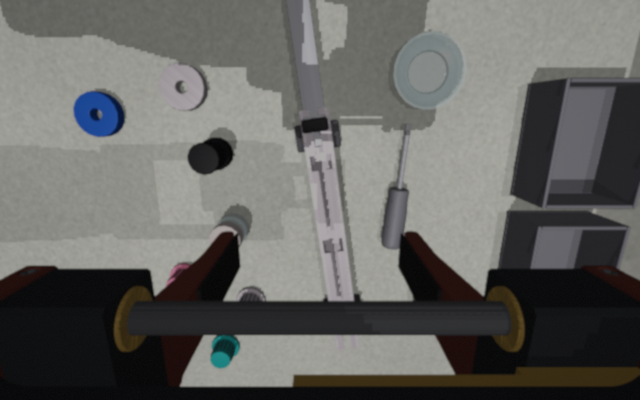

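The grey cap at crop (400,452), the plain ring at (146,280) and the fin at (295,183) agree with the choice. The wrist view shows the fin at (315,125) and the holes along the tube. I'm moving over the fin with the jaws turned along the tube for a close look.

{"op": "move_arm", "data": {
  "jaw": [0.6,0.6,0.6,0.6,0.6,0.6,0.6,0.6,0.6,0.6,0.6,0.6,0.6,0.6],
  "delta_pos": [
    [0.6,-0.05,0.7],
    [0.6,-0.05,0.7],
    [0.6,-0.05,0.7],
    [0.6,-0.05,0.7],
    [0.6,-0.05,0.7],
    [0.6,-0.05,0.7],
    [0.6,-0.05,0.7],
    [0.6,-0.05,0.7],
    [0.6,-0.05,0.7],
    [0.6,-0.05,0.7],
    [0.6,-0.05,0.7],
    [0.6,-0.05,0.7],
    [0.6,-0.05,0.7],
    [0.6,-0.05,0.7]
  ],
  "dr": [
    [0,0,0.02],
    [0,0,0.04],
    [0,0,0.06],
    [0,0,0.08],
    [0,0,0.1],
    [0,0,0.12],
    [0,0,0.14],
    [0,0,0.16],
    [0,0,0.18],
    [0,0,0.2],
    [0,0,0.22],
    [0,0,0.224],
    [0,0,0.224],
    [0,0,0.224]
  ]
}}

```text
time: 1.32
tcp_pos: [0.6194, 0.06, 0.1689]
eef_rot: [0.997, 0.082, -0.001, -0.0]
force: [-0.5, 0.3, -0.1]
finger_gap: 0.596
```

```bash
python3 - <<'E'
from h import *
C,im=shot('wrist','w1.png')
s=ctrl.sense();print(s['time'],s['tcp_pos'],R.from_quat(s['eef_rot']).as_matrix().round(3),s['joint_positions'])
np.savez('w1.npz',K=C[0],r=C[1],t=C[2])
ys=np.array([-.163,.987,0]);xs=np.array([.987,.163,0]);f=np.array([.619,.062,0])
P=[f+[0,0,.09],f-.04*ys+[0,0,.05],f+[0,0,.05],f-.135*ys+[0,0,.05]]
print(proj(C,P).round(1))
E
```

```text
1.3667 [0.61939458 0.06003992 0.16890526] [[ 0.986  0.164 -0.002]
 [ 0.164 -0.986 -0.   ]
 [-0.001 -0.    -1.   ]] [7.74567482e-02 5.04259241e-01 1.68380627e+00 1.32137536e-04
 9.55041948e-01 1.48322618e+00]
[[316.2 217.6]
 [363.2 202.7]
 [316.6 202.7]
 [474.  202.8]]
```

View pics/w1.png

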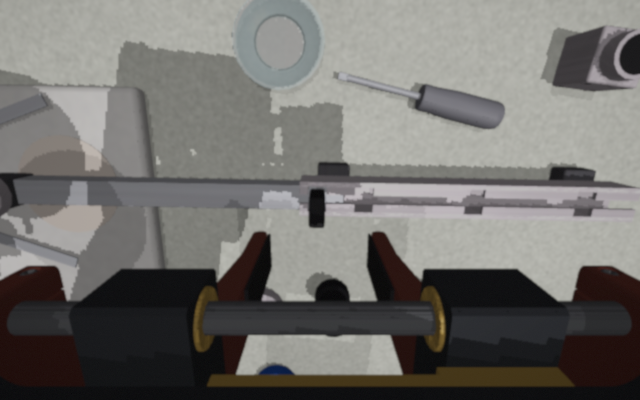

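```bash
python3 - <<'E'
from h import *
z=np.load('w1.npz');C=(z['K'],z['r'],z['t'])
im=cv2.imread('pics/w1.png');g=im.max(2).astype(int)
print(g[185:232:1,314:319].mean(1).round().astype(int).tolist())
print(g[195:226,300:335].mean(0).round().astype(int).tolist())
for c in(345,440,520,600,100,200): print(c,g[170:225,c].tolist())
E
```

```text
[132, 122, 109, 85, 51, 22, 12, 11, 12, 11, 11, 11, 14, 17, 20, 22, 22, 22, 22, 22, 21, 22, 22, 22, 21, 22, 22, 22, 21, 18, 16, 16, 16, 16, 16, 16, 15, 17, 21, 26, 32, 42, 85, 138, 161, 165, 164]
[150, 150, 149, 146, 145, 145, 143, 133, 104, 60, 27, 19, 19, 19, 19, 19, 19, 20, 21, 21, 21, 21, 20, 31, 80, 134, 162, 170, 172, 172, 172, 172, 173, 173, 173]
345 [51, 51, 51, 51, 53, 61, 72, 78, 79, 80, 80, 85, 105, 122, 133, 138, 136, 130, 125, 123, 123, 123, 124, 125, 135, 156, 172, 180, 181, 174, 151, 118, 99, 114, 160, 183, 187, 186, 180, 173, 171, 172, 175, 177, 179, 177, 170, 164, 162, 163, 164, 165, 165, 165, 166]
440 [123, 123, 124, 125, 126, 125, 122, 107, 89, 79, 77, 78, 80, 102, 148, 179, 189, 190, 191, 191, 191, 190, 189, 189, 189, 189, 178, 154, 130, 125, 122, 119, 112, 103, 99, 122, 164, 184, 188, 189, 189, 189, 188, 189, 190, 191, 191, 189, 184, 179, 178, 178, 178, 177, 177]
520 [126, 126, 128, 128, 128, 127, 126, 123, 117, 99, 83, 79, 79, 79, 85, 117, 161, 182, 188, 188, 186, 182, 179, 178, 178, 179, 180, 179, 166, 142, 126, 122, 119, 112, 106, 101, 101, 128, 160, 174, 177,
[... 171 characters left out ...]
183, 180, 175, 171, 169, 169, 170, 171, 172, 169, 150, 127, 119, 118, 118, 115, 106, 96, 105, 143, 164, 168, 170, 170, 169, 169, 172, 179, 184, 184, 180, 176, 175, 174, 174]
100 [116, 114, 113, 113, 113, 108, 92, 73, 69, 69, 72, 83, 92, 94, 95, 94, 94, 95, 95, 96, 94, 93, 94, 93, 94, 94, 95, 96, 96, 97, 96, 96, 97, 96, 103, 131, 156, 165, 167, 167, 168, 170, 172, 173, 173, 173, 173, 173, 173, 172, 172, 170, 158, 146, 140]
200 [131, 130, 129, 127, 126, 126, 128, 125, 105, 81, 75, 75, 80, 99, 113, 117, 117, 117, 119, 119, 120, 120, 120, 118, 118, 117, 116, 116, 115, 116, 116, 116, 116, 116, 115, 115, 115, 118, 126, 130, 129, 128, 127, 126, 127, 128, 128, 127, 127, 127, 127, 128, 131, 132, 133]
```

```bash
python3 - <<'E'
from h import *
z=np.load('w1.npz');C=(z['K'],z['r'],z['t'])
for u,v,h in[(316.3,227,.09),(316.3,189.5,.06),(308.9,215,.09),(324,215,.09),(440,183.3,.05),(440,217.5,.05),(600,187,.05),(600,219,.05),(440,201.5,.05),(600,204.6,.05)]: print(u,v,h,ray(C,u,v,h).round(4))
E
```

```text
316.3 227 0.09 [0.6117 0.0607 0.09  ]
316.3 189.5 0.06 [0.6329 0.0644 0.06  ]
308.9 215 0.09 [0.6201 0.0676 0.09  ]
324 215 0.09 [0.6219 0.0566 0.09  ]
440 183.3 0.05 [ 0.6528 -0.038   0.05  ]
440 217.5 0.05 [ 0.6234 -0.046   0.05  ]
600 187 0.05 [ 0.6718 -0.1724  0.05  ]
600 219 0.05 [ 0.6448 -0.1837  0.05  ]
440 201.5 0.05 [ 0.6374 -0.0422  0.05  ]
600 204.6 0.05 [ 0.6571 -0.1785  0.05  ]
```

```bash
python3 - <<'E'
from h import *
z=np.load('w1.npz');C=(z['K'],z['r'],z['t'])
g=cv2.imread('pics/w1.png').max(2).astype(float)
def edge(cols,r0,r1,th,h,up):
    P=[]
    for c in cols:
        p=g[r0:r1,c]
        for i in range(len(p)-1):
            if (p[i]<th<=p[i+1]) if up else (p[i]>=th>p[i+1]):
                P.append(ray(C,c,r0+i+(th-p[i])/(p[i+1]-p[i]),h)[:2]);break
    P=np.array(P);k=np.polyfit(P[:,1],P[:,0],1);e=P[:,0]-np.polyval(k,P[:,1])
    m=abs(e)<np.median(abs(e))*3;k=np.polyfit(P[m,1],P[m,0],1)
    print(len(P),np.degrees(np.arctan(-k[0])).round(2),'x@fin',np.polyval(k,.0622).round(4),'rms',np.std(P[m,0]-np.polyval(k,P[m,1])).round(4))
edge(range(390,610,4),178,196,130,.05,True)
edge(range(385,610,4),193,212,150,.05,False)
edge(range(385,610,4),200,214,140,.05,True)
edge(range(30,240,4),178,188,85,.047,True)
edge(range(30,240,4),198,212,105,.047,True)
E
```

```text
55 8.19 x@fin 0.6381 rms 0.0001
56 8.39 x@fin 0.6258 rms 0.0001
48 8.15 x@fin 0.6188 rms 0.0001
53 8.65 x@fin 0.6352 rms 0.0003
24 8.54 x@fin 0.6126 rms 0.0006
```

{"op": "move_arm", "data": {
  "jaw": [0.6,0.6,0.6,0.6,0.6,0.4,0.25,0.12,0.05,0.05,0.05],
  "delta_pos": [
    [0.037,-0.016,0.3],
    [0.037,-0.016,0.6],
    [0.037,-0.016,0.88],
    [0.037,-0.016,0.88],
    [0.037,-0.016,0.88],
    [0.037,-0.016,0.88],
    [0.037,-0.016,0.88],
    [0.037,-0.016,0.88],
    [0.037,-0.016,0.88],
    [0.037,-0.016,0.88],
    [0.037,-0.016,0.88]
  ],
  "dr": [
    [0,0,0.003],
    [0,0,0.003],
    [0,0,0.003],
    [0,0,0.003],
    [0,0,0.003],
    [0,0,0.003],
    [0,0,0.003],
    [0,0,0.003],
    [0,0,0.003],
    [0,0,0.003],
    [0,0,0.003]
  ]
}}

```text
time: 2.28
tcp_pos: [0.623, 0.0622, 0.0816]
eef_rot: [0.997, 0.073, -0.0, -0.0]
force: [-0.1, -0.4, -1.0]
finger_gap: 0.18
```

{"op": "move_arm", "data": {
  "jaw": [0,0,0,0,0,0,0,0,0],
  "delta_pos": [
    [0,0,0],
    [0,0,0],
    [0,0,0.02],
    [0,0,0.04],
    [0,0,0.06],
    [0,0,0.065],
    [0,0,0.065],
    [0,0.03,0.065],
    [0,0.05,0.065]
  ],
  "dr": [
    [0,0,0],
    [0,0,0],
    [0,0,0],
    [0,0,0],
    [0,0,0],
    [0,0,0],
    [0,0,0],
    [0,0,0],
    [0,0,0]
  ]
}}

```text
time: 3.03
tcp_pos: [0.6237, 0.0573, 0.0752]
eef_rot: [0.997, 0.073, -0.0, -0.0]
force: [-1.8, 1.3, 5.1]
finger_gap: 0.137
```

{"op": "move_arm", "data": {
  "jaw": [0,0,0,0,0,0,0,0],
  "delta_pos": [
    [0,0.1,0],
    [0,0.25,0],
    [0,0.4,0],
    [0,0.55,0],
    [0,0.7,0],
    [0,0.85,0],
    [0,1,0],
    [0,1,0]
  ],
  "dr": [
    [0,0,0],
    [0,0,0],
    [0,0,0],
    [0,0,0],
    [0,0,0],
    [0,0,0],
    [0,0,0],
    [0,0,0]
  ]
}}

```text
time: 3.7
tcp_pos: [0.6387, -0.0455, 0.0752]
eef_rot: [0.997, 0.072, -0.0, 0.001]
force: [-2.3, -2.5, 4.4]
finger_gap: 0.136
```

{"op": "move_arm", "data": {
  "jaw": [0,0,0,0,0,0,0,0],
  "delta_pos": [
    [0,0.1,0],
    [0,0.25,0],
    [0,0.4,0],
    [0,0.55,0],
    [0,0.7,0],
    [0,0.85,0],
    [0,1,0],
    [0,1,0]
  ],
  "dr": [
    [0,0,0],
    [0,0,0],
    [0,0,0],
    [0,0,0],
    [0,0,0],
    [0,0,0],
    [0,0,0],
    [0,0,0]
  ]
}}

```text
time: 4.37
tcp_pos: [0.6536, -0.1483, 0.0755]
eef_rot: [0.997, 0.071, 0.0, 0.001]
force: [-1.1, -1.7, 4.2]
finger_gap: 0.137
```

{"op": "move_arm", "data": {
  "jaw": [0.25,0.25,0.25,0.25,0.25,0.25,0.25,0.25,0.25,0.25],
  "delta_pos": [
    [0,0,0],
    [0,0,0],
    [0,0,0],
    [0,0.05,0],
    [0,0.1,0],
    [0,0.14,0],
    [0,0.17,0],
    [0,0.195,0],
    [0,0.21,0],
    [0,0.21,0]
  ],
  "dr": [
    [0,0,0],
    [0,0,0],
    [0,0,0],
    [0,0,0],
    [0,0,0],
    [0,0,0],
    [0,0,0],
    [0,0,0],
    [0,0,0],
    [0,0,0]
  ]
}}

```text
time: 5.2
tcp_pos: [0.6567, -0.1698, 0.0756]
eef_rot: [0.997, 0.071, 0.0, 0.002]
force: [0.6, -1.0, 0.1]
finger_gap: 0.246
```

```bash
python3 - <<'E'
from h import *
s=ctrl.sense();print(s['tcp_pos'],s['force'],s['finger_gap'])
a=shot('side','d1.png')[1]; C=cam('side'); print(proj(C,[s['tcp_pos']]))
u,v=proj(C,[s['tcp_pos']])[0].astype(int)
cv2.imwrite('pics/d1c.png',cv2.resize(a[v-60:v+60,u-80:u+80,::-1],None,fx=5,fy=5,interpolation=2))
E
```

```text
[ 0.65670101 -0.16981384  0.07561731] [ 0.59395678 -0.96183773  0.08610238] 0.24610027754619687
[[414.79289397 273.48959077]]
```

View pics/d1c.png

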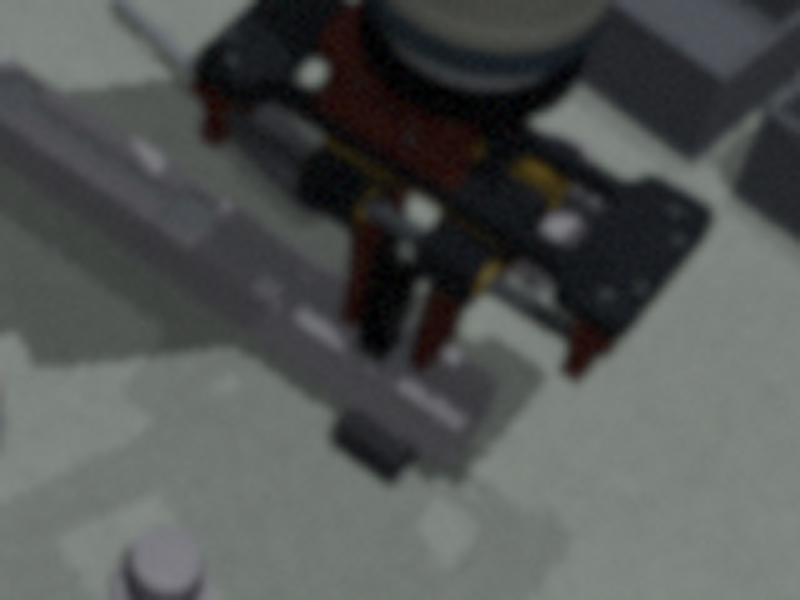

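{"op": "move_arm", "data": {
  "jaw": [0.25,0.25,0.25,0.25,0.25],
  "delta_pos": [
    [0,0.01,0],
    [0,0.02,0],
    [0,0.03,0],
    [0,0.03,0],
    [0,0.03,0]
  ],
  "dr": [
    [0,0,0],
    [0,0,0],
    [0,0,0],
    [0,0,0],
    [0,0,0]
  ]
}}

```text
time: 5.67
tcp_pos: [0.6571, -0.1722, 0.0758]
eef_rot: [0.997, 0.071, 0.0, 0.002]
force: [-1.3, 4.6, -0.4]
finger_gap: 0.251
```

{"op": "move_arm", "data": {
  "jaw": [0.25,0.25,0.25,0.25],
  "delta_pos": [
    [0,0.01,0],
    [0,0.02,0],
    [0,0.02,0],
    [0,0.02,0]
  ],
  "dr": [
    [0,0,0],
    [0,0,0],
    [0,0,0],
    [0,0,0]
  ]
}}

```text
time: 6.0
tcp_pos: [0.6572, -0.1725, 0.0758]
eef_rot: [0.997, 0.071, 0.0, 0.0]
force: [-1.1, 9.9, 2.7]
finger_gap: 0.251
```

The carriage is locked: force rose to 9.9 N with travel stopped at about 232 mm. I'm lifting off and moving to view the ring and post.

{"op": "move_arm", "data": {
  "jaw": [0.3,0.3,0.4,0.5,0.6,0.7,0.75,0.75],
  "delta_pos": [
    [0,-0.05,0],
    [0,-0.05,-0.2],
    [0,-0.05,-0.45],
    [0,-0.05,-0.7],
    [-0.1,-0.3,-0.95],
    [-0.3,-0.6,-0.95],
    [-0.5,-0.9,-0.95],
    [-0.5,-1,-0.95]
  ],
  "dr": [
    [0,0,0],
    [0,0,0],
    [0,0,0],
    [0,0,0],
    [0,0,0],
    [0,0,0],
    [0,0,0],
    [0,0,0]
  ]
}}

```text
time: 6.67
tcp_pos: [0.5895, -0.0783, 0.1709]
eef_rot: [0.997, 0.071, -0.001, 0.0]
force: [-0.1, -0.3, -0.5]
finger_gap: 0.716
```

{"op": "move_arm", "data": {
  "jaw": [0.75,0.75,0.75,0.75],
  "delta_pos": [
    [-0.15,-0.3,0],
    [-0.3,-0.6,0],
    [-0.5,-1,0],
    [-0.5,-1,0]
  ],
  "dr": [
    [0,0,0],
    [0,0,0],
    [0,0,0],
    [0,0,0]
  ]
}}

```text
time: 7.0
tcp_pos: [0.5221, 0.0167, 0.1707]
eef_rot: [0.997, 0.073, -0.003, -0.0]
force: [-0.1, -0.3, -0.8]
finger_gap: 0.748
```

{"op": "move_arm", "data": {
  "jaw": [0.75,0.75,0.75,0.75,0.75],
  "delta_pos": [
    [-0.15,-0.3,0],
    [-0.3,-0.6,0],
    [-0.4,-1,0],
    [-0.4,-1,0],
    [-0.4,-1,0]
  ],
  "dr": [
    [0,0,0],
    [0,0,0],
    [0,0,0],
    [0,0,0],
    [0,0,0]
  ]
}}

```text
time: 7.42
tcp_pos: [0.4684, 0.111, 0.1713]
eef_rot: [0.997, 0.075, -0.002, 0.0]
force: [-0.6, -0.1, 0.1]
finger_gap: 0.751
```

```bash
python3 - <<'E'
from h import *
C,im=shot('wrist','w2.png')
s=ctrl.sense();print(s['time'],s['tcp_pos'],s['eef_rot'])
np.savez('w2.npz',K=C[0],r=C[1],t=C[2])
print(proj(C,[[.473,.102,.015],[.6168,.1046,.065],[.6168,.1046,.099],[.528,-.173,.03]]).round(1))
E
```

```text
7.4667 [0.46894574 0.11001709 0.17130916] [ 9.97269095e-01  7.38275221e-02 -1.95061408e-03  2.10556054e-04]
[[328.8 188.5]
 [359.5   6. ]
 [366.6 -12.1]
 [636.9 177.7]]
```

View pics/w2.png

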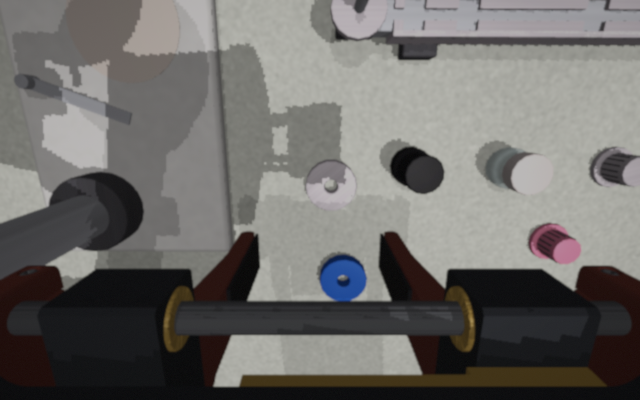

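Wrist view: ring at (330,184) with bore at (331,184), blue ring at (342,278), barrel at (417,170), post platform at about (360,10), cap at (620,168).

```bash
python3 - <<'E'
from h import *
z=np.load('w2.npz');C=(z['K'],z['r'],z['t'])
g=cv2.imread('pics/w2.png')
print(g[184,296:366].max(1).tolist());print(g[150:220,325].max(1).tolist());print(g[174:196,331].max(1).tolist())
print(ray(C,331,184,.015),ray(C,330,184,.012))
E
```

```text
[173, 174, 174, 173, 173, 173, 168, 151, 129, 122, 145, 165, 171, 166, 162, 159, 159, 160, 164, 174, 180, 183, 183, 184, 182, 178, 180, 177, 163, 165, 173, 175, 174, 174, 174, 174, 169, 149, 128, 121, 112, 122, 154, 175, 181, 182, 179, 172, 171, 180, 187, 188, 188, 188, 188, 188, 188, 188, 186, 178, 164, 168, 176, 178, 178, 178, 177, 176, 175, 175]
[121, 123, 124, 125, 125, 125, 125, 124, 122, 109, 91, 92, 111, 124, 128, 127, 128, 127, 126, 125, 125, 125, 123, 122, 121, 121, 123, 137, 167, 184, 185, 179, 173, 170, 165, 160, 151, 130, 111, 118, 144, 168, 182, 187, 188, 187, 187, 186, 185, 184, 185, 185, 180, 172, 169, 169, 169, 167, 163, 155, 150, 151, 154, 156, 158, 158, 158, 159, 159, 159]
[124, 126, 126, 124, 126, 141, 161, 171, 174, 174, 174, 170, 152, 132, 122, 111, 92, 82, 100, 144, 173, 184]
[0.47768455 0.10058669 0.015     ] [0.47689006 0.10133473 0.012     ]
```

{"op": "move_arm", "data": {
  "jaw": [0.76,0.76,0.76,0.76,0.76,0.76],
  "delta_pos": [
    [0.067,0.105,0.25],
    [0.067,0.105,0.5],
    [0.067,0.105,0.75],
    [0.067,0.105,1],
    [0.067,0.105,1],
    [0.067,0.105,1]
  ],
  "dr": [
    [0,0,0],
    [0,0,0],
    [0,0,0],
    [0,0,0],
    [0,0,0],
    [0,0,0]
  ]
}}

```text
time: 7.97
tcp_pos: [0.4769, 0.0991, 0.0705]
eef_rot: [0.997, 0.073, -0.003, 0.0]
force: [0.3, -0.2, 0.5]
finger_gap: 0.757
```

```bash
python3 - <<'E'
from h import *
C,im=shot('wrist','w3.png')
s=ctrl.sense();print(s['time'],s['tcp_pos'],s['eef_rot'])
np.savez('w3.npz',K=C[0],r=C[1],t=C[2])
print(proj(C,[[.4772,.1006,.015],s['tcp_pos']]).round(1))
E
```

```text
8.0167 [0.47763701 0.09952372 0.07158281] [ 9.97325708e-01  7.30577079e-02 -1.97537249e-03  3.18806303e-04]
[[316.7 227.5]
 [318.3 267.2]]
```

View pics/w3.png

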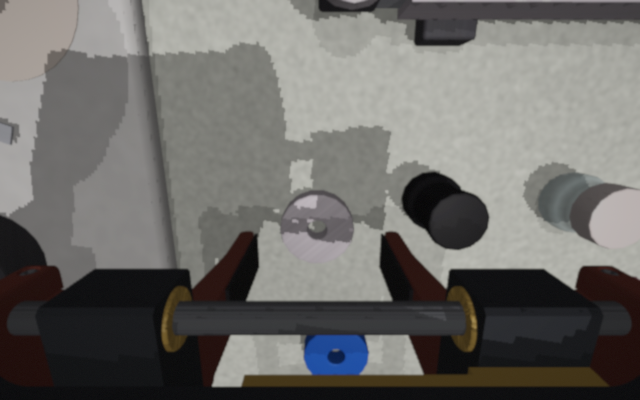

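The bore is at (317,227), matching the prediction. Descending and gripping.

{"op": "move_arm", "data": {
  "jaw": [0.76,0.76,0.76,0.76,0.6,0.5,0.5,0.5,0.5],
  "delta_pos": [
    [0,-0.01,0.2],
    [0,-0.01,0.4],
    [0,-0.01,0.52],
    [0,-0.01,0.52],
    [0,-0.01,0.52],
    [0,-0.01,0.52],
    [0,-0.01,0.52],
    [0,-0.01,0.52],
    [0,-0.01,0.52]
  ],
  "dr": [
    [0,0,0],
    [0,0,0],
    [0,0,0],
    [0,0,0],
    [0,0,0],
    [0,0,0],
    [0,0,0],
    [0,0,0],
    [0,0,0]
  ]
}}

```text
time: 8.77
tcp_pos: [0.4781, 0.1006, 0.0207]
eef_rot: [0.997, 0.073, -0.001, 0.0]
force: [1.0, -1.4, 7.4]
finger_gap: 0.552
```

{"op": "move_arm", "data": {
  "jaw": [0.4,0.4,0.4,0.4,0.4,0.4,0.4,0.4],
  "delta_pos": [
    [0,0,0],
    [0,0,0],
    [0,0,0],
    [0,0,-0.2],
    [0,0,-0.5],
    [0,0,-0.8],
    [0,0,-1],
    [0,0,-1]
  ],
  "dr": [
    [0,0,0],
    [0,0,0],
    [0,0,0],
    [0,0,0],
    [0,0,0],
    [0,0,0],
    [0,0,0],
    [0,0,0]
  ]
}}

```text
time: 9.43
tcp_pos: [0.4806, 0.1011, 0.1242]
eef_rot: [0.997, 0.073, 0.002, -0.0]
force: [0.6, -0.6, -0.5]
finger_gap: 0.554
```

{"op": "move_arm", "data": {
  "jaw": [0.4,0.4,0.4,0.4,0.4,0.4,0.4,0.4],
  "delta_pos": [
    [0.15,0,-0.15],
    [0.3,0.07,-0.15],
    [0.5,0.07,-0.15],
    [0.65,0.07,-0.15],
    [0.74,0.07,-0.15],
    [0.74,0.07,-0.15],
    [0.74,0.07,-0.15],
    [0.74,0.07,-0.15]
  ],
  "dr": [
    [0,0,0],
    [0,0,0],
    [0,0,0],
    [0,0,0],
    [0,0,0],
    [0,0,0],
    [0,0,0],
    [0,0,0]
  ]
}}

```text
time: 10.1
tcp_pos: [0.5533, 0.1048, 0.1387]
eef_rot: [0.997, 0.073, 0.001, -0.0]
force: [-0.2, 1.0, 0.2]
finger_gap: 0.555
```

```bash
python3 - <<'E'
from h import *
C,im=shot('wrist','w4.png')
s=ctrl.sense();p=s['tcp_pos'];print(s['time'],p,s['eef_rot'],s['force'])
np.savez('w4.npz',K=C[0],r=C[1],t=C[2])
print(proj(C,[[.6168,.1046,.065],[.6168,.1046,.099],p-[0,0,.0057],p]).round(1))
cv2.imwrite('pics/w4c.png',cv2.resize(im[60:310,180:480,::-1],None,fx=2.4,fy=2.4,interpolation=2))
E
```

```text
10.15 [0.5533737  0.10483091 0.13892913] [ 9.97314477e-01  7.32272872e-02  1.26333528e-03 -4.00016375e-05] [ 0.4657302   0.30799264 -0.68155392]
[[333.  131.3]
 [335.5 134.6]
 [318.9 262.7]
 [318.9 267.8]]
```

View pics/w4c.png

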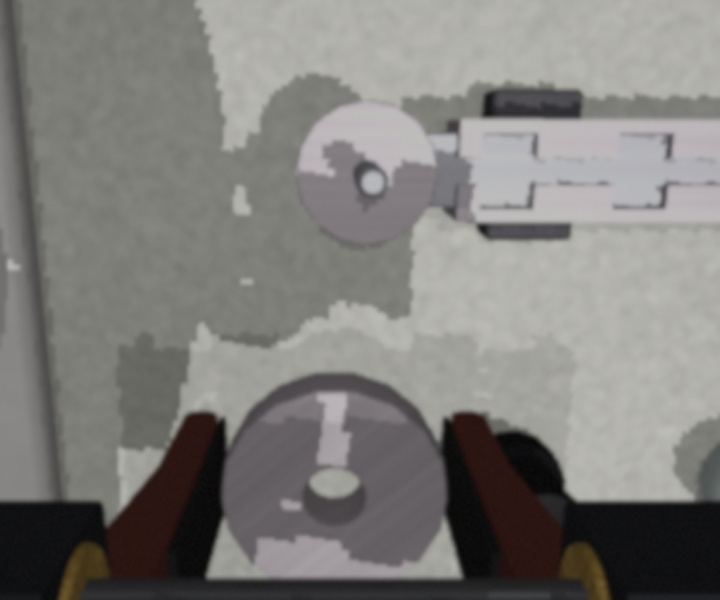

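The ring is held level with its bore at (319,267). The post tip is at (335,136) and the platform centre at (333,132), both close to the predicted positions.

```bash
python3 - <<'E'
from h import *
z=np.load('w4.npz');C=(z['K'],z['r'],z['t']);p=np.array([0.55337,0.10483,0.13893])
tip=ray(C,335.4,135.8,.099);pl=ray(C,332.9,132.1,.065);print(tip,pl)
for dz in(-.0057,-.003):
  r=ray(C,319.4,266.7,p[2]+dz);print(r-p); 
  for P in(tip,pl):
    d=P-r; a=np.radians(8.4); print('tool x,y', d@[np.cos(a),np.sin(a),0], d@[np.sin(a),-np.cos(a),0])
E
```

```text
[0.61613012 0.10455511 0.099     ] [0.61628748 0.10456412 0.065     ]
[-0.00223112 -0.00059403 -0.0057    ]
tool x,y 0.06434065366060396 0.009178400962260932
tool x,y 0.06449764934518072 0.00919247471251567
[-0.00087211 -0.00038983 -0.003     ]
tool x,y 0.06296638949370219 0.009181879696846211
tool x,y 0.06312338517827895 0.009195953447100952
```

{"op": "move_arm", "data": {
  "jaw": [0.4,0.4,0.4,0.4,0.4,0.4,0.4,0.4],
  "delta_pos": [
    [0.15,0.05,0],
    [0.3,0.092,0],
    [0.45,0.092,0],
    [0.6,0.092,0],
    [0.637,0.092,0.1],
    [0.637,0.092,0.15],
    [0.637,0.092,0.15],
    [0.637,0.092,0.15]
  ],
  "dr": [
    [0,0,0],
    [0,0,0],
    [0,0,0],
    [0,0,0],
    [0,0,0],
    [0,0,0],
    [0,0,0],
    [0,0,0]
  ]
}}

```text
time: 10.82
tcp_pos: [0.6158, 0.1048, 0.1229]
eef_rot: [0.997, 0.073, -0.0, 0.0]
force: [-0.3, 0.0, -0.2]
finger_gap: 0.556
```

```bash
python3 - <<'E'
from h import *
C,im=shot('wrist','w5.png')
s=ctrl.sense();p=s['tcp_pos'];print(s['time'],p,s['eef_rot'],s['force'])
np.savez('w5.npz',K=C[0],r=C[1],t=C[2])
tip=np.array([.6162,.1046,.099]);print(proj(C,[tip,p-[.0022,.0006,.0057],p-[.0022,.0006,.0207]]).round(1))
cv2.imwrite('pics/w5c.png',cv2.resize(im[210:310,250:390,::-1],None,fx=5,fy=5,interpolation=2))
E
```

```text
10.8667 [0.61638281 0.10493579 0.12347839] [9.97311135e-01 7.32831401e-02 2.85911452e-04 2.50970289e-05] [-0.33954243  1.05154079 -0.63533945]
[[319.4 247.6]
 [319.4 266. ]
 [319.4 253.7]]
```

View pics/w5c.png

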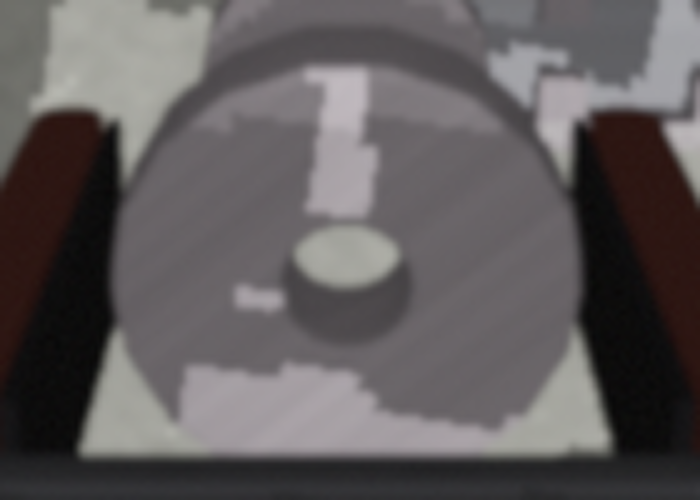

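```bash
python3 - <<'E'
from h import *
z=np.load('w5.npz');C=(z['K'],z['r'],z['t']);p=np.array([0.61638281,0.10493579,0.12347839]);Rt=R.from_quat([9.97311135e-01,7.32831401e-02,2.85911452e-04,2.50970289e-05])
q=lambda P:(proj(C,Rt.apply(np.array(P))+p)-[250,210])*5
print(q([[.01,-.0245,.017],[.01,.0245,.017],[.01,-.034,.017],[.009,-.0245,.017],[.011,-.0245,.017]]).round(0))
# platform circle at z=.065 and ring outline for offsets
a=np.linspace(0,2*np.pi,13)[:-1]
print('platform top row',(proj(C,np.c_[.6162+.02*np.cos(a),.1046+.02*np.sin(a),np.full(12,.065)])-[250,210])[:, :].__mul__(5).round(0)[:4])
for o in(-.003,-.002,-.001,0):
  cc=np.c_[o+.025*np.cos(a),.025*np.sin(a),np.full(12,.0057)];bb=np.c_[o+.0065*np.cos(a),.0065*np.sin(a),np.full(12,.0057)]
  lo=cc+[0,0,.015]
  print(o,'top ring far edge row',q(cc)[:,1].min().round(),'cols',q(cc)[:,0].min().round(),q(cc)[:,0].max().round(),'bottom far',q(lo)[:,1].min().round(),'bore',q(bb)[:,1].min().round(),q(bb)[:,1].max().round())
E
```

```text
[[118. 129.]
 [571. 128.]
 [ 30. 129.]
 [118. 137.]
 [117. 120.]]
platform top row [[369. -57.]
 [291. -48.]
 [229.  -3.]
 [199.  65.]]
-0.003 top ring far edge row 58.0 cols 103.0 586.0 bottom far 12.0 bore 229.0 343.0
-0.002 top ring far edge row 49.0 cols 102.0 586.0 bottom far 4.0 bore 220.0 334.0
-0.001 top ring far edge row 39.0 cols 102.0 587.0 bottom far -5.0 bore 211.0 326.0
0 top ring far edge row 29.0 cols 102.0 587.0 bottom far -14.0 bore 202.0 317.0
```

By the camera the ring centre sits about 2.5 mm toward −x of the TCP, so I'm shifting +2.3 mm and descending with force checks.

{"op": "move_arm", "data": {
  "jaw": [0.4,0.4,0.4,0.4,0.4,0.4,0.4],
  "delta_pos": [
    [0.025,0,0],
    [0.025,0,0],
    [0.025,0,0.05],
    [0.025,0,0.09],
    [0.025,0,0.12],
    [0.025,0,0.15],
    [0.025,0,0.15]
  ],
  "dr": [
    [0,0,0],
    [0,0,0],
    [0,0,0],
    [0,0,0],
    [0,0,0],
    [0,0,0],
    [0,0,0]
  ]
}}

```text
time: 11.45
tcp_pos: [0.6183, 0.1052, 0.1076]
eef_rot: [0.997, 0.073, -0.0, 0.0]
force: [-0.4, -0.9, -0.8]
finger_gap: 0.556
```

{"op": "move_arm", "data": {
  "jaw": [0.4,0.4,0.4,0.4,0.4,0.4,0.4],
  "delta_pos": [
    [0,0,0.05],
    [0,0,0.1],
    [0,0,0.15],
    [0,0,0.19],
    [0,0,0.205],
    [0,0,0.205],
    [0,0,0.205]
  ],
  "dr": [
    [0,0,0],
    [0,0,0],
    [0,0,0],
    [0,0,0],
    [0,0,0],
    [0,0,0],
    [0,0,0]
  ]
}}

```text
time: 12.03
tcp_pos: [0.6183, 0.1052, 0.0869]
eef_rot: [0.997, 0.073, -0.001, 0.0]
force: [0.6, 0.0, -0.0]
finger_gap: 0.552
```

{"op": "move_arm", "data": {
  "jaw": [0.4,0.4,0.6,0.7,0.74,0.74,0.74,0.74,0.74,0.74,0.74],
  "delta_pos": [
    [0,0,0.012],
    [0,0,0.012],
    [0,0,0.012],
    [0,0,0.012],
    [0,0,0.012],
    [0,0,0.012],
    [0,0,-0.2],
    [0,0,-0.45],
    [0,0,-0.7],
    [0,0,-0.7],
    [0,0,-0.7]
  ],
  "dr": [
    [0,0,0],
    [0,0,0],
    [0,0,0],
    [0,0,0],
    [0,0,0],
    [0,0,0],
    [0,0,0],
    [0,0,0],
    [0,0,0],
    [0,0,0],
    [0,0,0]
  ]
}}

```text
time: 12.95
tcp_pos: [0.6194, 0.1053, 0.1585]
eef_rot: [0.997, 0.073, 0.001, -0.0]
force: [-0.3, -0.4, -0.3]
finger_gap: 0.739
```

```bash
python3 - <<'E'
from h import *
C,im=shot('wrist','w6.png')
s=ctrl.sense();p=s['tcp_pos'];print(s['time'],p)
np.savez('w6.npz',K=C[0],r=C[1],t=C[2])
print(proj(C,[[.6162,.1046,.099],[.6162,.1046,.08]]).round(1))
K,r,t=cam('side'); S=viewer.get_image('side'); u,v=proj((K,r,t),[[.6162,.1046,.08]])[0].astype(int)
A=cv2.resize(im[140:310,220:420,::-1],(400,340),interpolation=2);B=cv2.resize(S[v-34:v+34,u-40:u+40,::-1],(400,340),interpolation=2)
cv2.imwrite('pics/w6c.png',np.hstack([A,B]))
E
```

```text
13.0 [0.6183595  0.10521155 0.15712831]
[[319.2 231.4]
 [319.2 222.2]]
```

View pics/w6c.png

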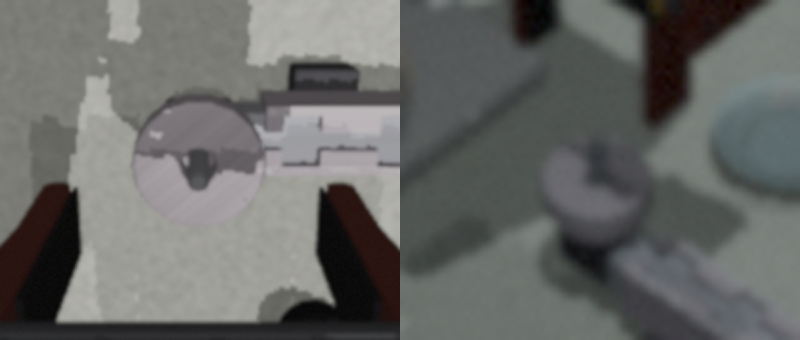

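The ring lies flat on the platform with the post through its bore. Next is the cap.

{"op": "move_arm", "data": {
  "jaw": [0.6,0.5,0.5,0.5],
  "delta_pos": [
    [-0.15,0.3,0],
    [-0.3,0.6,0],
    [-0.5,1,0],
    [-0.5,1,0]
  ],
  "dr": [
    [0,0,0],
    [0,0,0],
    [0,0,0],
    [0,0,0]
  ]
}}

```text
time: 13.38
tcp_pos: [0.5796, -0.0055, 0.1545]
eef_rot: [0.997, 0.072, -0.004, 0.001]
force: [0.3, 0.0, -1.6]
finger_gap: 0.506
```

{"op": "move_arm", "data": {
  "jaw": [0.5,0.5,0.5,0.5],
  "delta_pos": [
    [-0.15,0.3,0],
    [-0.3,0.6,0],
    [-0.5,1,0],
    [-0.5,1,0]
  ],
  "dr": [
    [0,0,0],
    [0,0,0],
    [0,0,0],
    [0,0,0]
  ]
}}

```text
time: 13.72
tcp_pos: [0.5419, -0.1157, 0.1535]
eef_rot: [0.998, 0.07, -0.005, 0.001]
force: [-0.2, -1.1, -0.2]
finger_gap: 0.5
```

{"op": "move_arm", "data": {
  "jaw": [0.5,0.5,0.5,0.5,0.5],
  "delta_pos": [
    [-0.15,0.3,0.1],
    [-0.32,0.55,0.2],
    [-0.32,0.55,0.2],
    [-0.32,0.55,0.2],
    [-0.32,0.55,0.2]
  ],
  "dr": [
    [0,0,0],
    [0,0,0],
    [0,0,0],
    [0,0,0],
    [0,0,0]
  ]
}}

```text
time: 14.13
tcp_pos: [0.5178, -0.1739, 0.1334]
eef_rot: [0.998, 0.07, -0.006, 0.0]
force: [0.3, 0.1, 0.7]
finger_gap: 0.5
```

```bash
cat >> h.py <<'E'
def fitcircles(C,im,guess,circs,rng=.012,step=.0005):
    """find (x,y) whose projected circles [(radius,z)] lie best on image edges"""
    g=cv2.GaussianBlur(im,(0,0),1).astype(np.float32); G=[cv2.Sobel(g,cv2.CV_32F,i,1-i).max(2)**2+cv2.Sobel(g,cv2.CV_32F,i,1-i).min(2)**2 for i in(0,1)]
    G=np.sqrt(G[0]+G[1]); a=np.linspace(0,2*np.pi,120); best=[]
    for dx in np.arange(-rng,rng,step):
        for dy in np.arange(-rng,rng,step):
            sc=0
            for rad,z in circs:
                q=proj(C,np.c_[guess[0]+dx+rad*np.cos(a),guess[1]+dy+rad*np.sin(a),np.full(120,z)]).astype(np.float32)
                sc+=np.minimum(cv2.remap(G,q[:,0],q[:,1],1).ravel(),80).mean()
            best.append((sc,guess[0]+dx,guess[1]+dy))
    return sorted(best)[::-1][:3]
E
python3 - <<'E'
from h import *
C,im=shot('wrist','w7.png')
s=ctrl.sense();p=s['tcp_pos'];print(s['time'],p,s['eef_rot'])
np.savez('w7.npz',K=C[0],r=C[1],t=C[2])
print(proj(C,[[.532,-.174,.03]]))
for c in([(.02,0.006)],[(.014,.03)],[(.02,.006),(.014,.03)],[(.02,.006),(.014,.036)]): print(c,np.round(fitcircles(C,im,(.530,-.174),c),4).tolist())
z=np.load('w3.npz');D=(z['K'],z['r'],z['t']);print('ring check',np.round(fitcircles(D,cv2.imread('pics/w3.png'),(.477,.1006),[(.025,.015),(.0065,.015)]),4).tolist())
# text view: colour and brightness around
u,v=proj(C,[[.532,-.174,.03]])[0].astype(int)
print(cv2.cvtColor(im,cv2.COLOR_RGB2GRAY)[v-50:v+50:4,u-60:u+60:4])
E
```

```text
14.1833 [ 0.51819741 -0.17361689  0.13368235] [ 9.97503771e-01  7.04072269e-02 -5.37227916e-03  4.34265363e-04]
[[321.57942955 189.93476331]]
[(0.02, 0.006)] [[50.7875, 0.535, -0.1715], [50.3547, 0.535, -0.172], [50.0161, 0.533, -0.172]]
[(0.014, 0.03)] [[75.2557, 0.534, -0.171], [74.3596, 0.5335, -0.171], [74.3202, 0.534, -0.1705]]
[(0.02, 0.006), (0.014, 0.03)] [[122.8466, 0.534, -0.171], [122.5225, 0.5345, -0.171], [122.4432, 0.5345, -0.1715]]
[(0.02, 0.006), (0.014, 0.036)] [[122.6908, 0.5355, -0.1715], [121.1604, 0.5355, -0.172], [121.1027, 0.535, -0.1715]]
ring check [[113.6973, 0.4755, 0.1001], [113.6128, 0.4755, 0.1011], [113.6003, 0.4755, 0.1006]]
[[116 117 117 114 141 125 118 119 119 121 118 115 120 114 114 117 118 118
  119 115 117 117 114 130 170 169 170 170 166 168]
 [116 117 116 120 149 143 114 119 119 117 118 115 116 116 117 118 116 115
  114 116 116 117 119 146 160 169 168 168 166 167]
 [117 117 116 117 154 143 116 118 115 118 120 118 119 117 119 118 118 113
  114 117 119 119 117 120 162 166 165 166 167 168]
 [117 117 114 115 123 139 118 120 117 117 115 119 119 116 11
[... 1990 characters left out ...]
151 150 148 150 153 149
  147 152 152 149 149 150 151 149 150 145 143 124]
 [151 152 154 150 152 150 150 154 151 149 152 148 153 150 151 149 152 153
  153 151 153 152 151 148 151 149 156 152 120  68]
 [156 169 171 151 148 150 148 149 152 151 151 153 151 155 152 147 150 149
  153 152 147 148 145 148 149 148 152 152  78  71]
 [163 167 164 150 148 153 149 150 148 154 155 155 152 152 153 150 148 151
  153 147 147 144 148 145 146 150 146 113  52  69]
 [151 126  99 119 153 154 153 154 156 152 152 151 150 151 152 147 149 148
  153 145 149 151 149 151 148 147 113  78  46  58]
 [ 58  24  25  25  50 154 152 149 152 152 149 154 149 146 147 150 152 149
  148 147 148 149 149 154 144  45  25  23  24  24]]
```

```bash
cat >> h.py <<'E'
def plan(target,yaw=8.3):
    """shift (units of 0.1 m) and turn (units of 360 deg) in tool axes to reach target, pointing down"""
    s=ctrl.sense(); q=R.from_quat(s['eef_rot']); a=np.radians(yaw)
    d=R.from_matrix(np.array([[np.cos(a),np.sin(a),0],[np.sin(a),-np.cos(a),0],[0,0,-1]]).T)
    print('t',round(s['time'],2),'tcp',s['tcp_pos'].round(4),'F',s['force'].round(1),'gap',round(s['finger_gap'],3))
    print('shift',(q.inv().apply(np.array(target)-s['tcp_pos'])/.1).round(3),'turn',((q.inv()*d).as_rotvec()/2/np.pi).round(4))
E
python3 -c "
from h import *
plan([.534,-.171,.026]);plan([.534,-.171,.0407])"
```

```text
t 14.18 tcp [ 0.5182 -0.1736  0.1337] F [ 0.1 -0.3 -0.5] gap 0.497
shift [ 0.172 -0.004  1.075] turn [ 0.      0.0017 -0.0006]
t 14.18 tcp [ 0.5182 -0.1736  0.1337] F [ 0.1 -0.3 -0.5] gap 0.497
shift [ 0.17  -0.004  0.928] turn [ 0.      0.0017 -0.0006]
```

{"op": "move_arm", "data": {
  "jaw": [0.5,0.5,0.5,0.5,0.5,0.5,0.5],
  "delta_pos": [
    [0.17,-0.004,0.1],
    [0.17,-0.004,0.3],
    [0.17,-0.004,0.5],
    [0.17,-0.004,0.7],
    [0.17,-0.004,0.93],
    [0.17,-0.004,0.93],
    [0.17,-0.004,0.93]
  ],
  "dr": [
    [0,0.0017,0],
    [0,0.0017,0],
    [0,0.0017,0],
    [0,0.0017,0],
    [0,0.0017,0],
    [0,0.0017,0],
    [0,0.0017,0]
  ]
}}

```text
time: 14.77
tcp_pos: [0.5338, -0.1696, 0.0399]
eef_rot: [0.997, 0.071, -0.001, -0.0]
force: [-0.4, -0.1, -0.0]
finger_gap: 0.498
```

```bash
python3 -c "
from h import *
plan([.534,-.171,.026])
C,im=shot('wrist','w8.png')
print(np.round(fitcircles(C,im,(.534,-.171),[(.014,.03)]),4).tolist(),np.round(fitcircles(C,im,(.534,-.171),[(.014,.03),(.02,.006)]),4).tolist())"
```

```text
t 14.77 tcp [ 0.5338 -0.1696  0.0399] F [-0.4 -0.1 -0. ] gap 0.498
shift [0.    0.014 0.139] turn [-0.0002  0.0003 -0.0004]
[[74.2826, 0.534, -0.172], [73.8625, 0.5335, -0.172], [73.2324, 0.534, -0.1715]] [[124.6724, 0.535, -0.1725], [123.8554, 0.535, -0.172], [123.712, 0.5345, -0.172]]
```

{"op": "move_arm", "data": {
  "jaw": [0.5,0.5,0.5,0.3,0.2,0.2,0.2,0.2,0.2,0.2,0.2,0.2],
  "delta_pos": [
    [0,0.022,0.07],
    [0,0.022,0.135],
    [0,0.022,0.135],
    [0,0.022,0.135],
    [0,0.022,0.135],
    [0,0.022,0.135],
    [0,0.022,0.135],
    [0,0.022,0.135],
    [0,0.022,-0.1],
    [0,0.022,-0.4],
    [0,0.022,-0.7],
    [0,0.022,-1]
  ],
  "dr": [
    [0,0,0],
    [0,0,0],
    [0,0,0],
    [0,0,0],
    [0,0,0],
    [0,0,0],
    [0,0,0],
    [0,0,0],
    [0,0,0],
    [0,0,0],
    [0,0,0],
    [0,0,0]
  ]
}}

```text
time: 15.82
tcp_pos: [0.5344, -0.1721, 0.1419]
eef_rot: [0.997, 0.071, -0.001, -0.0]
force: [1.0, -0.3, -0.5]
finger_gap: 0.317
```

```bash
python3 -c "
from h import *
plan([.6162,.1051,.15])
C,im=shot('wrist','w9.png');p=ctrl.sense()['tcp_pos']
for h in(.002,.004,.006):
  b=np.array(fitcircles(C,im,p[:2],[(.014,p[2]+h)],rng=.008)); b[:,1:]-=p[:2];print(h,b.round(4).tolist())"
```

```text
t 15.82 tcp [ 0.5344 -0.1721  0.1419] F [ 1.  -0.3 -0.5] gap 0.317
shift [ 1.202 -2.629 -0.081] turn [-0.0001  0.0002 -0.0004]
0.002 [[70.7333, -0.0005, 0.0015], [70.4522, 0.0, 0.0015], [69.0154, -0.001, 0.0015]]
0.004 [[67.2611, 0.001, 0.002], [66.9989, 0.001, 0.0015], [66.7253, 0.0005, 0.0015]]
0.006 [[66.2143, -0.001, 0.0015], [64.7312, -0.0015, 0.0015], [63.7358, -0.001, 0.001]]
```

{"op": "move_arm", "data": {
  "jaw": [0.2,0.2,0.2,0.2],
  "delta_pos": [
    [0.1,-0.3,-0.1],
    [0.25,-0.6,-0.1],
    [0.4,-1,-0.1],
    [0.4,-1,-0.1]
  ],
  "dr": [
    [0,0,0],
    [0,0,0],
    [0,0,0],
    [0,0,0]
  ]
}}

```text
time: 16.2
tcp_pos: [0.5643, -0.0636, 0.158]
eef_rot: [0.997, 0.073, 0.004, 0.001]
force: [-0.3, -0.6, -1.3]
finger_gap: 0.311
```

{"op": "move_arm", "data": {
  "jaw": [0.2,0.2,0.2,0.2],
  "delta_pos": [
    [0.1,-0.3,0],
    [0.25,-0.6,0],
    [0.4,-1,0],
    [0.4,-1,0]
  ],
  "dr": [
    [0,0,0],
    [0,0,0],
    [0,0,0],
    [0,0,0]
  ]
}}

```text
time: 16.53
tcp_pos: [0.5906, 0.0462, 0.1581]
eef_rot: [0.997, 0.075, 0.005, 0.0]
force: [-0.1, -0.5, -0.9]
finger_gap: 0.315
```

```bash
python3 -c "
from h import *
plan([.6162,.1051,.15])"
```

```text
t 16.53 tcp [0.5906 0.0462 0.1581] F [-0.1 -0.5 -0.9] gap 0.315
shift [ 0.34  -0.544  0.084] turn [ 0.0002 -0.0016  0.0007]
```

{"op": "move_arm", "data": {
  "jaw": [0.2,0.2,0.2,0.2,0.2,0.2,0.2],
  "delta_pos": [
    [0.15,-0.2,0.08],
    [0.34,-0.45,0.08],
    [0.34,-0.545,0.08],
    [0.34,-0.545,0.08],
    [0.34,-0.545,0.08],
    [0.34,-0.545,0.08],
    [0.34,-0.545,0.08]
  ],
  "dr": [
    [0,-0.0016,0.0007],
    [0,-0.0016,0.0007],
    [0,-0.0016,0.0007],
    [0,-0.0016,0.0007],
    [0,-0.0016,0.0007],
    [0,-0.0016,0.0007],
    [0,-0.0016,0.0007]
  ]
}}

```text
time: 17.12
tcp_pos: [0.6157, 0.1038, 0.1503]
eef_rot: [0.997, 0.072, -0.0, 0.001]
force: [1.0, -1.1, -1.1]
finger_gap: 0.311
```

```bash
python3 -c "
from h import *
plan([.6162,.1051,.15])
C,im=shot('wrist','w10.png');p=ctrl.sense()['tcp_pos']
print(proj(C,[p+[0,0,.004],[.6162,.1051,.099]]))
for h in(.002,.004,.006):
  b=np.array(fitcircles(C,im,p[:2],[(.014,p[2]+h)],rng=.008)); b[:,1:]-=p[:2];print(h,b.round(4).tolist())
b=np.array(fitcircles(C,im,p[:2],[(.014,p[2]+.004),(.02,p[2]-.020)],rng=.008)); b[:,1:]-=p[:2];print(b.round(4).tolist())
u,v=proj(C,[p+[0,0,.004]])[0].astype(int)
print(cv2.cvtColor(im,cv2.COLOR_RGB2GRAY)[v-52:v+36:4,u-64:u+64:4])"
```

```text
t 17.12 tcp [0.6157 0.1038 0.1503] F [ 1.  -1.1 -1.1] gap 0.311
shift [ 0.007 -0.012  0.003] turn [ 0.0002  0.0001 -0.0002]
[[318.78254829 271.362007  ]
 [316.99659331 229.95303776]]
0.002 [[77.2245, -0.0015, 0.0], [76.7511, -0.0015, -0.0005], [74.6208, -0.001, -0.0005]]
0.004 [[72.9871, 0.0, 0.0], [72.3315, 0.0, -0.0005], [72.0578, 0.0015, 0.0]]
0.006 [[71.6738, 0.0025, 0.0005], [71.3227, 0.003, 0.0005], [71.2531, 0.002, 0.0005]]
[[107.4139, -0.001, -0.001], [107.2193, -0.0005, 0.0], [106.6545, -0.001, -0.0005]]
[[103 166 160 166 164 163 165 158  97  97  96  99  98  85  84 101 107  97
   91  86  93 101  99 100  97 164 168 129 127 123 125 103]
 [107 166 161 176 174 169 163 155  96  96  99  88 100 126 129 129 125 130
  128 129 113  88 154 147 112 168 171 172 172 173 174 173]
 [153 164 165 166 162 159 165 159  97  99  79 107 125 120 120 106 104 113
  117 122 118 110  97 164 155 158 161 168 171 173 169 164]
 [159 162 162 162 164 165 143 107  66  85  97  99 100  83  76  72  43  72
   54  84  98  99 101  97 116 102 121 157 162 165 163 159]
 [158 158 165 164 159 155  28  27  27  42  84  96
[... 1645 characters left out ...]
3  10  12  16  27  28  28  24  12]
 [ 17  51  35  27  26  27  19  12  11  72 153 130  94  95  96  97  97  95
   94  94  96 116 164 153  12  11  13  27  27  27  26  48]
 [ 40  58  55  28  27  28  21  15  12 105 162 155 149  98  94  94  96  97
   99  99 126 165 163 154  14   8  19  26  27  26  42  54]
 [ 64  58  56  27  28  26  21  14  10 136 160 162 159 162 152 135 114 119
  146 153 162 164 161 162  25  10  21  25  27  26  50  54]
 [ 71  55  55  30  27  26  23  16  14 147 155 156 158 154 156 155 154 155
  156 157 161 158 157 157  34  14  21  22  28  27  50  53]
 [ 81  53  34  34  35  34  34  34  35  36  35  36  35  34  34  35  35  36
   35  35  34  35  35  35  35  35  35  34  32  34  35  39]]
```

{"op": "move_arm", "data": {
  "jaw": [0.2,0.2,0.2,0.2,0.2,0.2,0.2,0.2,0.2],
  "delta_pos": [
    [0.01,-0.012,0.05],
    [0.01,-0.012,0.12],
    [0.01,-0.012,0.2],
    [0.01,-0.012,0.24],
    [0.01,-0.012,0.28],
    [0.01,-0.012,0.32],
    [0.01,-0.012,0.36],
    [0.01,-0.012,0.38],
    [0.01,-0.012,0.38]
  ],
  "dr": [
    [0,0,0],
    [0,0,0],
    [0,0,0],
    [0,0,0],
    [0,0,0],
    [0,0,0],
    [0,0,0],
    [0,0,0],
    [0,0,0]
  ]
}}

```text
time: 17.92
tcp_pos: [0.6164, 0.1052, 0.1118]
eef_rot: [0.997, 0.072, -0.0, 0.001]
force: [0.3, -0.3, -0.4]
finger_gap: 0.317
```

{"op": "move_arm", "data": {
  "jaw": [0.2,0.2,0.2,0.2,0.2,0.2],
  "delta_pos": [
    [0,0,0.02],
    [0,0,0.04],
    [0,0,0.055],
    [0,0,0.065],
    [0,0,0.065],
    [0,0,0.065]
  ],
  "dr": [
    [0,0,0],
    [0,0,0],
    [0,0,0],
    [0,0,0],
    [0,0,0],
    [0,0,0]
  ]
}}

```text
time: 18.42
tcp_pos: [0.6167, 0.1053, 0.1076]
eef_rot: [0.997, 0.072, 0.0, 0.001]
force: [-5.4, -2.2, 17.2]
finger_gap: 0.313
```

{"op": "move_arm", "data": {
  "jaw": [0.3,0.4,0.45,0.45,0.45,0.45,0.45,0.45,0.45],
  "delta_pos": [
    [0,0,-0.005],
    [0,0,-0.005],
    [0,0,-0.005],
    [0,0,-0.005],
    [0,0,-0.15],
    [0,0,-0.35],
    [0,0,-0.6],
    [0,0,-0.6],
    [0,0,-0.6]
  ],
  "dr": [
    [0,0,0],
    [0,0,0],
    [0,0,0],
    [0,0,0],
    [0,0,0],
    [0,0,0],
    [0,0,0],
    [0,0,0],
    [0,0,0]
  ]
}}

```text
time: 19.17
tcp_pos: [0.6175, 0.1055, 0.1687]
eef_rot: [0.997, 0.072, 0.001, 0.0]
force: [0.4, -0.1, -0.4]
finger_gap: 0.453
```

```bash
python3 -c "
from h import *
plan([.6602,-.1675,.16])
C,im=shot('wrist','w11.png');cv2.imwrite('pics/x.png',im)
for c in([(.014,.110)],[(.014,.112)],[(.025,.08)],[(.02,.086)],[(.014,.110),(.025,.08),(.02,.086)]):print(c,np.round(fitcircles(C,im,(.6162,.1046),c),4).tolist()[:2])
z=np.load('w6.npz');D=(z['K'],z['r'],z['t']);print('ring before',np.round(fitcircles(D,cv2.imread('pics/w6.png'),(.6162,.1046),[(.025,.08)]),4).tolist()[:2])
S=cam('side');a=viewer.get_image('side');cv2.imwrite('pics/d2.png',a[:,:,::-1]);b=cv2.imread('pics/d1.png')[:,:,::-1]
for c in([(.014,.110)],[(.014,.128)]):print('side',c,np.round(fitcircles(S,a,(.6142,.1046),c),4).tolist()[:2])
"
```

```text
t 19.17 tcp [0.6175 0.1055 0.1687] F [ 0.4 -0.1 -0.4] gap 0.453
shift [0.031 2.763 0.09 ] turn [ 0.0002 -0.0004 -0.0002]
[(0.014, 0.11)] [[72.988, 0.6212, 0.1056], [72.8065, 0.6207, 0.1061]]
[(0.014, 0.112)] [[74.5578, 0.6217, 0.1061], [74.2805, 0.6217, 0.1056]]
[(0.025, 0.08)] [[66.5413, 0.6197, 0.1046], [66.3294, 0.6192, 0.1051]]
[(0.02, 0.086)] [[62.0995, 0.6172, 0.1056], [61.0984, 0.6172, 0.1051]]
[(0.014, 0.11), (0.025, 0.08), (0.02, 0.086)] [[186.8033, 0.6177, 0.1051], [186.8005, 0.6177, 0.1056]]
ring before [[52.6833, 0.6162, 0.1056], [52.5482, 0.6182, 0.1051]]
side [(0.014, 0.11)] [[64.6279, 0.6037, 0.0926], [64.5936, 0.6032, 0.0926]]
side [(0.014, 0.128)] [[50.9313, 0.6257, 0.0926], [50.1949, 0.6252, 0.0926]]
```

```bash
python3 -c "
from h import *
plan([.6602,-.1675,.16])
C,im=shot('wrist','w12.png')
u,v=proj(C,[[.617,.105,.1]])[0].astype(int);print(u,v)
for h in(.098,.102,.106,.11,.114,.118):print(h,np.round(fitcircles(C,im,(.6172,.105),[(.014,h)],rng=.006),4).tolist()[:1])
for h in(.08,.086,.09,.1):print('fl',h,np.round(fitcircles(C,im,(.6172,.105),[(.02,h)],rng=.006),4).tolist()[:1])
print(cv2.cvtColor(im,cv2.COLOR_RGB2GRAY)[v-52:v+48:3,u-45:u+45:3])
"
```

```text
t 19.27 tcp [0.6161 0.1053 0.1667] F [-0.2 -0.7 -0.8] gap 0.452
shift [0.046 2.763 0.071] turn [ 0.0002  0.0002 -0.0002]
319 221
0.098 [[75.6565, 0.6137, 0.105]]
0.102 [[72.2627, 0.6152, 0.105]]
0.106 [[70.7583, 0.6172, 0.106]]
0.11 [[72.1463, 0.6192, 0.1055]]
0.114 [[74.9548, 0.6217, 0.106]]
0.118 [[77.0602, 0.6227, 0.106]]
fl 0.08 [[66.7329, 0.6132, 0.1045]]
fl 0.086 [[61.3891, 0.6152, 0.1045]]
fl 0.09 [[61.7123, 0.6182, 0.1055]]
fl 0.1 [[57.7203, 0.6207, 0.109]]
[[120 120 125 ... 121 125 122]
 [124 123 126 ... 123 124 122]
 [168 128 124 ... 123 120 119]
 ...
 [ 13   9  11 ...  76  14   9]
 [ 12  12  10 ...  74  10  11]
 [ 10  10  10 ...  97  11  11]]
```

{"op": "move_arm", "data": {
  "jaw": [0.5,0.5,0.5,0.5],
  "delta_pos": [
    [0,0.3,0],
    [0,0.6,0],
    [0,1,0],
    [0,1,0]
  ],
  "dr": [
    [0,0,0],
    [0,0,0],
    [0,0,0],
    [0,0,0]
  ]
}}

```text
time: 19.65
tcp_pos: [0.6302, 0.001, 0.1651]
eef_rot: [0.998, 0.07, -0.002, 0.001]
force: [-0.4, -0.7, -0.4]
finger_gap: 0.499
```

{"op": "move_arm", "data": {
  "jaw": [0.5,0.5,0.5,0.5],
  "delta_pos": [
    [0,0.3,0],
    [0,0.6,0],
    [0,1,0],
    [0,1,0]
  ],
  "dr": [
    [0,0,0],
    [0,0,0],
    [0,0,0],
    [0,0,0]
  ]
}}

```text
time: 19.98
tcp_pos: [0.6445, -0.1034, 0.1642]
eef_rot: [0.998, 0.068, -0.002, 0.002]
force: [0.2, -0.2, 0.8]
finger_gap: 0.499
```

```bash
python3 -c "
from h import *
plan([.6567,-.1675,.15])"
```

```text
t 19.98 tcp [ 0.6445 -0.1034  0.1642] F [ 0.2 -0.2  0.8] gap 0.499
shift [0.035 0.651 0.145] turn [ 0.0006  0.0007 -0.0013]
```

{"op": "move_arm", "data": {
  "jaw": [0.5,0.5,0.5,0.5,0.5,0.5,0.5,0.5],
  "delta_pos": [
    [0.035,0.3,0],
    [0.035,0.6,0],
    [0.035,0.65,0.1],
    [0.035,0.65,0.3],
    [0.035,0.65,0.5],
    [0.035,0.65,0.5],
    [0.035,0.65,0.5],
    [0.035,0.65,0.5]
  ],
  "dr": [
    [0,0,-0.001],
    [0.0006,0.0007,-0.0013],
    [0.0006,0.0007,-0.0013],
    [0.0006,0.0007,-0.0013],
    [0.0006,0.0007,-0.0013],
    [0.0006,0.0007,-0.0013],
    [0.0006,0.0007,-0.0013],
    [0.0006,0.0007,-0.0013]
  ]
}}

```text
time: 20.65
tcp_pos: [0.6567, -0.1668, 0.1145]
eef_rot: [0.997, 0.073, -0.0, 0.0]
force: [1.2, 0.4, 0.0]
finger_gap: 0.501
```

```bash
python3 -c "
from h import *
plan([.6567,-.1675,.0815])"
```

```text
t 20.65 tcp [ 0.6567 -0.1668  0.1145] F [1.2 0.4 0. ] gap 0.501
shift [-0.001  0.007  0.33 ] turn [0.     0.0001 0.0001]
```

{"op": "move_arm", "data": {
  "jaw": [0.5,0.5,0.5,0.3,0.1,0,0,0,0,0,0,0,0],
  "delta_pos": [
    [0,0.007,0.15],
    [0,0.007,0.33],
    [0,0.007,0.33],
    [0,0.007,0.33],
    [0,0.007,0.33],
    [0,0.007,0.33],
    [0,0.007,0.33],
    [0,0.007,0.33],
    [0,0.007,0.35],
    [0,0.007,0.37],
    [0,0.007,0.395],
    [0,0.007,0.395],
    [0,0.007,0.395]
  ],
  "dr": [
    [0,0,0],
    [0,0,0],
    [0,0,0],
    [0,0,0],
    [0,0,0],
    [0,0,0],
    [0,0,0],
    [0,0,0],
    [0,0,0],
    [0,0,0],
    [0,0,0],
    [0,0,0],
    [0,0,0]
  ]
}}

```text
time: 21.73
tcp_pos: [0.6573, -0.1677, 0.0753]
eef_rot: [0.997, 0.073, 0.0, 0.0]
force: [-0.3, 1.8, 5.0]
finger_gap: 0.136
```

{"op": "move_arm", "data": {
  "jaw": [0,0,0,0,0,0,0,0,0,0,0,0,0],
  "delta_pos": [
    [0,-0.04,0],
    [0,-0.1,0],
    [0,-0.18,0],
    [0,-0.27,0],
    [0,-0.36,0],
    [0,-0.45,0],
    [0,-0.54,0],
    [0,-0.63,0],
    [0,-0.72,0],
    [0,-0.81,0],
    [0,-0.9,0],
    [0,-0.96,0],
    [0,-1,0]
  ],
  "dr": [
    [0,0,0],
    [0,0,0],
    [0,0,0],
    [0,0,0],
    [0,0,0],
    [0,0,0],
    [0,0,0],
    [0,0,0],
    [0,0,0],
    [0,0,0],
    [0,0,0],
    [0,0,0],
    [0,0,0]
  ]
}}

```text
time: 22.82
tcp_pos: [0.6427, -0.0677, 0.0753]
eef_rot: [0.997, 0.073, 0.0, 0.0]
force: [-0.1, -0.8, 4.6]
finger_gap: 0.135
```

{"op": "move_arm", "data": {
  "jaw": [0,0,0,0,0,0,0,0,0,0,0],
  "delta_pos": [
    [0,-0.04,0],
    [0,-0.1,0],
    [0,-0.18,0],
    [0,-0.27,0],
    [0,-0.36,0],
    [0,-0.45,0],
    [0,-0.54,0],
    [0,-0.63,0],
    [0,-0.7,0],
    [0,-0.74,0],
    [0,-0.74,0]
  ],
  "dr": [
    [0,0,0],
    [0,0,0],
    [0,0,0],
    [0,0,0],
    [0,0,0],
    [0,0,0],
    [0,0,0],
    [0,0,0],
    [0,0,0],
    [0,0,0],
    [0,0,0]
  ]
}}

```text
time: 23.73
tcp_pos: [0.6318, 0.007, 0.0753]
eef_rot: [0.997, 0.073, 0.0, -0.0]
force: [0.9, 1.8, 4.2]
finger_gap: 0.139
```

{"op": "move_arm", "data": {
  "jaw": [0.25,0.25,0.25,0.25,0.25,0.25,0.25,0.25,0.25,0.25,0.25],
  "delta_pos": [
    [0,0,0],
    [0,0,0],
    [0,0,0],
    [0,-0.04,0],
    [0,-0.08,0],
    [0,-0.12,0],
    [0,-0.15,0],
    [0,-0.18,0],
    [0,-0.2,0],
    [0,-0.2,0],
    [0,-0.2,0]
  ],
  "dr": [
    [0,0,0],
    [0,0,0],
    [0,0,0],
    [0,0,0],
    [0,0,0],
    [0,0,0],
    [0,0,0],
    [0,0,0],
    [0,0,0],
    [0,0,0],
    [0,0,0]
  ]
}}

```text
time: 24.65
tcp_pos: [0.6288, 0.0272, 0.0753]
eef_rot: [0.997, 0.073, 0.0, -0.0]
force: [0.6, 0.8, -0.7]
finger_gap: 0.247
```

{"op": "move_arm", "data": {
  "jaw": [0.25,0.25,0.25,0.25,0.25],
  "delta_pos": [
    [0,-0.01,0],
    [0,-0.02,0],
    [0,-0.03,0],
    [0,-0.03,0],
    [0,-0.03,0]
  ],
  "dr": [
    [0,0,0],
    [0,0,0],
    [0,0,0],
    [0,0,0],
    [0,0,0]
  ]
}}

```text
time: 25.07
tcp_pos: [0.6285, 0.03, 0.0753]
eef_rot: [0.997, 0.073, 0.0, -0.0]
force: [-0.6, -4.1, -0.5]
finger_gap: 0.252
```

{"op": "move_arm", "data": {
  "jaw": [0.25,0.25,0.25,0.25],
  "delta_pos": [
    [0,-0.01,0],
    [0,-0.015,0],
    [0,-0.015,0],
    [0,-0.015,0]
  ],
  "dr": [
    [0,0,0],
    [0,0,0],
    [0,0,0],
    [0,0,0]
  ]
}}

```text
time: 25.4
tcp_pos: [0.6285, 0.0302, 0.0753]
eef_rot: [0.997, 0.073, 0.0, 0.0]
force: [1.0, -9.2, -0.4]
finger_gap: 0.256
```

Locked in the second hole: −9 N against a hard stop at about 38 mm. Now I'm retreating and checking.

{"op": "move_arm", "data": {
  "jaw": [0.25,0.3,0.4,0.4,0.4,0.4,0.4,0.4,0.4,0.4,0.4,0.4],
  "delta_pos": [
    [0,0.05,0],
    [0,0.05,0],
    [0,0.05,0],
    [0,0.05,-0.2],
    [0,0.05,-0.45],
    [0,0.05,-0.7],
    [0,0.2,-1],
    [0,0.45,-1],
    [0,0.7,-1],
    [0,1,-1],
    [0,1,-1],
    [0,1,-1]
  ],
  "dr": [
    [0,0,0],
    [0,0,0],
    [0,0,0],
    [0,0,0],
    [0,0,0],
    [0,0,0],
    [0,0,0],
    [0,0,0],
    [0,0,0],
    [0,0,0],
    [0,0,0],
    [0,0,0]
  ]
}}

```text
time: 26.4
tcp_pos: [0.643, -0.0695, 0.1754]
eef_rot: [0.997, 0.072, 0.001, 0.0]
force: [0.2, -0.2, -0.2]
finger_gap: 0.402
```

```bash
python3 -c "
from h import *
plan([.6,0,.2])
C,w=shot('wrist','w13.png');S,a=shot('side','d3.png');D,b=shot('scene','s3.png')
P=[[.623+.1444*.04,.0622-.0396,.075],[.581,.294,.095]]
print(proj(C,P).round(),proj(S,P).round(),proj(D,P).round())
def crop(im,c,n,m): 
  u,v=proj(c[0],[c[1]])[0].astype(int); u=max(n,min(640-n,u));v=max(m,min(400-m,v)); return cv2.resize(im[v-m:v+m,u-n:u+n,::-1],(400,300),interpolation=2)
w12=cv2.imread('pics/w12.png')[:,:,::-1]
o=np.vstack([np.hstack([crop(a,(S,P[0]),32,24),crop(a,(S,P[1]),48,36)]),np.hstack([cv2.resize(a[120:390,150:510,::-1],(400,300)),cv2.resize(w12[150:270,240:400,::-1],(400,300))])])
cv2.imwrite('pics/fin.png',o)"
```

```text
t 26.4 tcp [ 0.643  -0.0695  0.1754] F [ 0.2 -0.2 -0.2] gap 0.402
shift [-0.325 -0.75  -0.247] turn [ 0.0001 -0.0002 -0.0001]
[[ 203.  210.]
 [-173.  229.]] [[338. 223.]
 [248. 162.]] [[302. 229.]
 [401. 304.]]
```

View pics/fin.png

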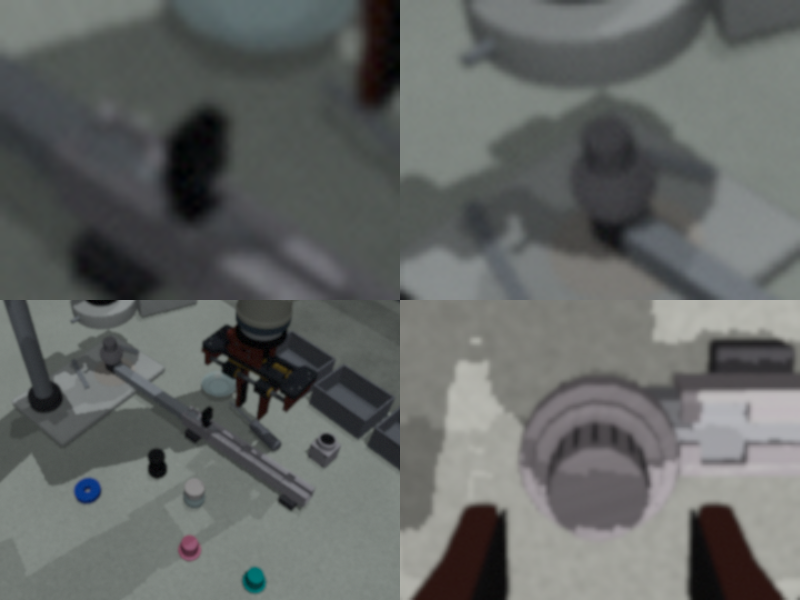

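```bash
python3 -c "
from rig import ctrl
print(ctrl.hand_in(), ctrl.sense()['time'])"
```

```text
the job is handed in; nothing more can be done
the job is handed in; nothing more can be done
```

The job is done and handed in, at about 26.5 s on the robot's clock. I pulled the carriage out to the last hole, set the plain ring and then the grey clamp cap on the post, and pushed the carriage back to the second hole.

- **Carriage lock:** The carriage stopped hard at both holes, at about 232 mm with 10 N and at about 38 mm with 9 N. Both are at the edge of the 2 mm play, so the button had popped up. I judged this by force and position; the last picture was too coarse to measure the fin's height.
- **Ring and cap:** The pictures show the ring flat on its platform with the post through it, and the cap upright on the ring. The cap met the ring at about 81 mm, where 80 mm was expected. A numeric edge fit on the cap afterwards was ambiguous: its top and flange differed by 3–4 mm. The final picture showed no tilt.
- **Surroundings:** In the last side view the ring and cap stand under the ring light with clear space above. The look-alikes and other bench items seem not to have moved. The arm was clear of everything, with about 0 N at the wrist.

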